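Seat the keyed lid on the hardening pot

ROBOT

A 6-joint arm with a two-finger parallel gripper is mounted at the origin on the work surface. World frame = base frame: x ahead of the robot, y to its left, z up, the work surface at z = 0. Lengths are in mm, angles in rad, forces in N, time in s.
With the tool pointing down it reaches from about 325 to 925 mm from the base axis. Payload 3.1 kg.
Tool frame: the origin (TCP) lies at the very end of the fingers, on their centre line; the grasp point (between the pads) lies 19 mm behind it; x points along the fingers, y is the direction in which the jaws open and shut, and the axes are right-handed (so a half turn about x gives the same grasp; the last joint's range is limited). The gripper opens to 85 mm and grips with 20 to 120 N. Pads are 22 mm wide; open, the fingers measure 114 mm over their backs; the gripper's body (76 mm by 85 mm) begins 54 mm behind the grasp point. The pads swing forward as they close: fully open they stand 13 mm farther back than shut.
Start: joints at [-1.453, 0.217, 1.613, -0, 1.311, -0.112], TCP at [142.385, -608.577, 231.3] pointing down, gripper open.
Joint ranges: [-2.75, 2.75], [-0.78, 2.1], [0.31, 2.55], [-1.13, 4.27], [0.13, 2.63], [-2.58, 2.58]. Speed limits (rad/s): [2.79, 2.79, 3.14, 3.14, 3.14, 3.14].

INTERFACE

Orientations are given as a 3x3 rotation matrix whose columns are the frame's x, y, z axes.
In Python, from station import bot, optics gives the robot as it stands.
- The arm moves only by the tool step_arm, never from a script. Its argument "targets" is a list of rows, each an object with "slide": the shift along the world's x, y, z in units of 30 mm (1.0 is 30 mm), a list of three; "yaw": the turn about the world's z in units of 5 degrees (1.0 is 5 degrees). In form: [{"slide": [dx, dy, dz], "yaw": yaw}, ...]. A call has 1 to 20 rows; each row shifts and turns the commanded pose from where the row before left it; what a row does not reach is not made up. A row lasts 1/10 s, in which the tool goes at most 50 mm and 8.59 degrees, less where a joint would pass 70% of its speed; a pose out of reach is approached as far as the arm can. A call is refused whole if a number of a shift passes 1 or a number of a turn 1, either way. A call with a gripper value outside its range is refused whole. "hand" is the opening, from 0 (shut) to 1 (fully open), set as the call begins (left out, the last holds). The fingers move at their own pace and stop on an object; "squeeze" is the grip in N (left out, the last holds). Time passes only in rows, so rows that do not move let the fingers close. It gives the time, the measured TCP pose, the force and the opening at its end, in the units of the state.
- bot.read_state(): the state, without advancing time (a new reading comes with each control period).
- optics.snapshot(name): name is "scene" or "top" or "wrist"; returns a dict with "img" (384x512x3 uint8, red, green, blue), "depth" (384x512 float32, mm along the optical axis (not along the pixel's ray), 0 where there is no reading), "fx", "fy", "cx", "cy" (pixels), "distortion" ([k1, k2, p1, p2, k3] as OpenCV has them; the pictures are not rectified), "rvec" (rotation vector, rad) and "tvec" (3), from world to camera coordinates, as OpenCV has them. Camera axes: x right, y down, z forward; pixel columns grow to the right and rows downward; lengths in mm; the calibration is good to about 2 mm. A picture is of the moment at which its call begins.
- bot.sign_off(): hands the job in, once; it reports no verdict.
The state is a dict: "clock": time; "joint_pos": joint angles; "dq": joint speeds; "joint_efforts": joint torques, N m; "tcp_pos": TCP position; "tool_rot": TCP orientation; "wrist_force": force on the tool from outside, world axes, zero at the start; "moment": the same for the moment, N m; "width": finger opening in mm.
Only numpy, scipy, OpenCV 4.12 (cv2) and the standard library are available. Lean on these libraries where they do the work, as an engineer would, in place of code of your own. Each camera call takes 0.05 s, during which the arm holds its last target. There are 200 camera calls.

TASK

Pick up the loose lid and put it on the notched pot, turning it until its four yellow tabs drop into the four notches of the rim and the lid sits flush and level; then let go of it. Leave the other things on the bench where they are.

Things in the scene. Friction and masses are not known exactly. Their poses are not given: they have to be found in the camera images.
- lid: Loose lid, 0.4 to 0.65 kg, right way up on the bench. Grey flange disc 128 mm across, 5 mm thick; origin at the centre of the flange's underside, z up. Below it a bevelled round register, 104 mm across, 14 mm deep, on which it rests at first. Four yellow tabs, 11 mm wide, along its +x, +y, -x, -y reach 76 mm from the centre and 7 mm below the flange's underside.
- lid_handle (a point): Middle of the lid's red bar handle, 42 mm above the lid's origin, axes as the lid. The straight bar runs along x over the lid's centre: 84 mm long, 14 mm wide (y), 14 mm high, on two posts 35 mm either side of the middle; open underneath between them.
- stand: Blue plate, 156 mm square, with the pot on it; all fixed, the pot cannot tip or turn. Origin: centre of the plate's underside, on the bench. The pot is a rust-brown upright steel tube, 136 mm outside, 110 mm inside diameter, rim bright. Four notches 18 mm wide, 10 mm deep, 90 degrees apart, cut right through the wall at the rim. Their direction changes each time and does NOT follow this pose.
- pot_rim (a point): Centre of the pot's mouth, level with the rim's top, 135 mm above the bench. The register has 3 mm play in the mouth. Tabs on the rim: flange 7 mm above it. Look for the notches or feel: turned up to 90 degrees either way, the loose lid drops into them by its weight; the lid's origin is then at this point, its tabs stick out 8 mm past the wall, and it turns only about 3 degrees more.
- blade: Bystander: knife blank lying flat, bright steel, about 205 mm long, 38 mm wide, 5 mm thick, along its x axis; origin under it.
- offcut: Bystander: brown upright tube offcut, 72 mm across, 100 mm tall; origin at the centre of its foot.
- hammer: Bystander: hammer, 280 mm long, lying along its x axis.
- oil: Bystander: yellow bottle with black cap, 70 mm across, 170 mm tall, upright; origin at the centre of its foot.
- slug: Bystander: brown solid steel slug, 60 mm across, 45 mm tall, upright; origin at the centre of its foot.
- brush: Bystander: brush, 200 mm long, lying along its x axis.
There are look-alikes about, which are no part of the job. What is meant by the lid is not pink, and is the smaller of those in its own colour.

How it is judged (in metres and radians):
At the end, for the whole second after the job is handed in: The lid lies at rest, right way up and level (within 0.04 rad), on the pot: its origin within 6 mm of the rim's centre seen from above and within 3 mm of the rim's height (tabs down in the notches); each bystander within 30 mm of where it began (horizontal distance between lid and pot_rim below 0.006 m and z of lid in the frame of pot_rim between -0.003 and 0.003 m and angle between lid's own z axis and vertical below 0.04 rad and linear speed of lid below 0.02 m/s and angular speed of lid below 0.1 rad/s and distance of each of blade, offcut, hammer, oil, slug, brush from where it was at the start of the episode below 0.03 m); the robot touches nothing.
It fails at once if a bystander is pushed or carried more than 30 mm from its place (distance of any of blade, offcut, hammer, oil, slug, brush from where it was at the start of the episode above 0.03 m).
It also fails if it takes over 51 s, if anything falls off the work surface, if the arm or the gripper's body presses on something with over 40 N, if the wrist force passes 120 N, or if a joint passes its speed limit or range.

## Working session

There is one attempt and no reset: what is moved stays moved. The work goes in short steps, Python scripts to look and compute and a tool call to move; the robot and the scene stay as the last step left them, time stands still between calls to the robot, and variables do not carry over. Pictures are saved under pics/ and viewed, about 8 in all and at most 12, crops included, and the job is handed in when it is done.

Besides the shell and the picture viewer there is one more tool, called after "Emit:" as name([rows], argument=value, ...), one row to a line, values as JSON. step_arm: Moves the arm, as the interface text tells. Its arguments: {"type":"object","properties":{"targets":{"type":"array"},"hand":{"type":"number"},"squeeze":{"type":"number"}},"required":["targets"]}

```bash
mkdir -p pics
cat > h.py <<'E'
import numpy as np, cv2, pickle
from station import bot, optics
def snap(n):
    s=optics.snapshot(n); pickle.dump(s,open(n+'.pkl','wb')); return s
def load(n): return pickle.load(open(n+'.pkl','rb'))
def K(s): return np.array([[s['fx'],0,s['cx']],[0,s['fy'],s['cy']],[0,0,1.]])
def cloud(s):
    h,w=s['depth'].shape; u,v=np.meshgrid(np.arange(w),np.arange(h))
    p=cv2.undistortPoints(np.stack([u,v],-1).reshape(-1,1,2).astype(np.float64),K(s),np.array(s['distortion'],float)).reshape(h,w,2)
    d=s['depth'][...,None]; c=np.concatenate([p*d,d],-1)
    R,_=cv2.Rodrigues(np.array(s['rvec'],float)); W=(c-np.array(s['tvec']).reshape(3))@R
    W[s['depth']==0]=np.nan; return W
def onplane(s,u,v,z):
    p=cv2.undistortPoints(np.array([[[u,v]]],float),K(s),np.array(s['distortion'],float))[0,0]
    R,_=cv2.Rodrigues(np.array(s['rvec'],float)); o=-R.T@np.array(s['tvec']).reshape(3); d=R.T@np.array([p[0],p[1],1]); return o+d*(z-o[2])/d[2]
def save(img,name,f=1):
    cv2.imwrite('pics/'+name,cv2.cvtColor(cv2.resize(img,None,fx=f,fy=f,interpolation=cv2.INTER_CUBIC),cv2.COLOR_RGB2BGR))
E
python3 - <<'E'
from h import *
save(snap('top')['img'],'top.png',1.5); save(snap('scene')['img'],'scene.png',1.5)
print(bot.read_state())
E
```

```text
{'clock': 0.1, 'joint_pos': array([-1.45322038e+00,  2.17680474e-01,  1.61476931e+00, -5.89313001e-06,
        1.31131886e+00, -1.12203116e-01]), 'dq': array([ 0.00080677, -0.00197727, -0.00319957,  0.00147531,  0.00064867,
       -0.00107323]), 'joint_efforts': array([-6.63422888e-04, -3.98073041e+01, -3.04972315e+01, -1.01942128e-04,
        4.23731006e-03, -4.94435042e-06]), 'tcp_pos': array([ 142.2828    , -607.83478224,  230.10005087]), 'tool_rot': array([[-2.60911488e-04,  2.27763591e-01, -9.73716426e-01],
       [ 2.16029816e-03, -9.73714059e-01, -2.27763616e-01],
       [-9.99997633e-01, -2.16294394e-03, -2.37984082e-04]]), 'wrist_force': array([0.65466356, 0.23850857, 0.33942875]), 'moment': array([0.02114965, 0.06324314, 0.02135581]), 'width': 85.27360136100887}
```

View pics/top.png

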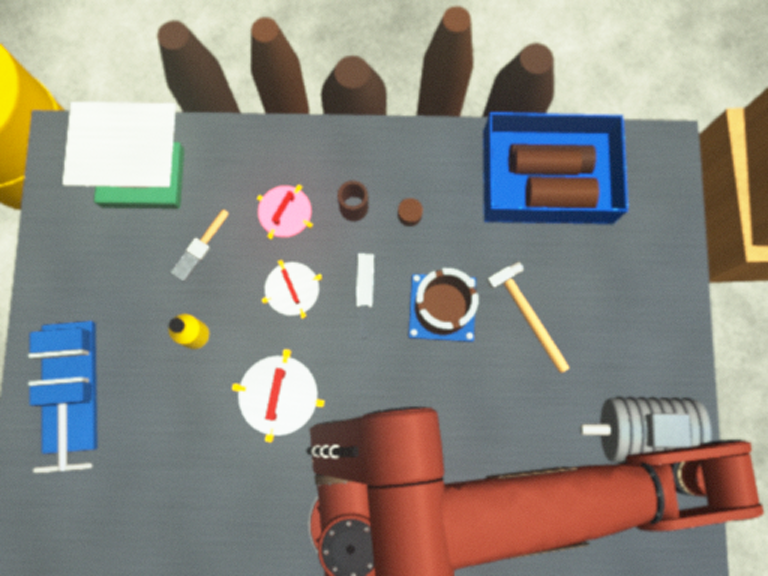

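View pics/scene.png

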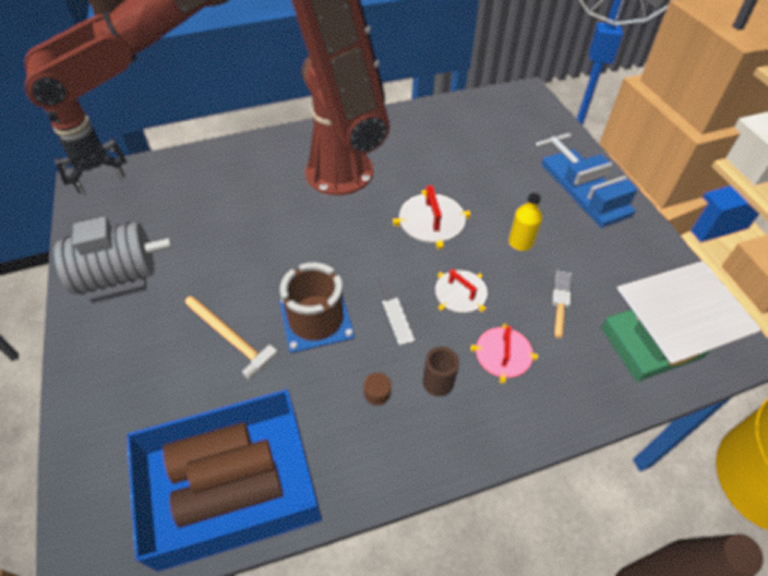

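The top view (at 1.5x scale) shows three lids: pink at (285,211), small white/grey at (292,288), and large white/grey at (278,396). By the description I want the small grey one at (292,288). The pot is at (447,300). Next I'll measure and check in a close crop.

Run:
```python
from h import *
s=load('top'); W=cloud(s); im=s['img'].astype(int)
def rep(n,m): 
    P=W[m]; print(n,m.sum(),np.nanmedian(P,0).round(1)); return P
v,u=np.mgrid[:384,:512]
box=lambda a,b,c,d:(u>=a)&(u<b)&(v>=c)&(v<d)
L=box(170,220,168,216); r,g,b=im[...,0],im[...,1],im[...,2]
red=L&(r>150)&(g<70)&(b<70)
P=rep('red',red); P=P[P[:,2]>40]; c=P.mean(0); _,_,V=np.linalg.svd((P-c)[:,:2]); print(c,P[:,2].max(),'handle ang',np.degrees(np.arctan2(V[0,1],V[0,0])))
fl=L&(abs(r-g)<25)&(r>150); P=rep('flange',fl)
cn=cv2.fitEllipse(max(cv2.findContours(cv2.morphologyEx((fl|red).astype(np.uint8),cv2.MORPH_CLOSE,np.ones((5,5))),0,1)[0],key=len)); print(cn)
for z in(17,19): print('lid c',onplane(s,*cn[0],z))
yel=L&(r>180)&(g>130)&(b<90); n,lab,st,ce=cv2.connectedComponentsWithStats(yel.astype(np.uint8))
for i in range(1,n):
    if st[i,4]>4: print('tab',ce[i],st[i,4],onplane(s,*ce[i],16).round(1))
PT=box(262,330,172,232)
rim=PT&(abs(W[...,2]-135)<8); P=rep('rim',rim)
(x,y),rad=cv2.minEnclosingCircle(P[:,:2].astype(np.float32)); print('rim c',x,y,rad)
br=PT&(abs(r-g)<25)&(r>150); print(np.nanmedian(W[br],0))
n,lab,st,ce=cv2.connectedComponentsWithStats(br.astype(np.uint8))
for i in range(1,n):
    if st[i,4]>10: print('arc',ce[i],st[i,4],onplane(s,*ce[i],135).round(1))
cc=cv2.resize(np.hstack([s['img'][165:235,160:240],s['img'][165:235,258:338]]),None,fx=5,fy=5,interpolation=cv2.INTER_CUBIC); save(cc,'crop.png')
```

```text
red 8 [548.7 169.1  62.9]
[544.82614798 167.90620396  63.27172362] 66.00498535796717 handle ang -155.59221482626117
flange 1024 [540.6 164.7  17.8]
((194.11256408691406, 192.0709991455078), (37.45555114746094, 38.4903564453125), 60.752376556396484)
lid c [541.07609769 166.54816794  17.        ]
lid c [540.68959823 166.3033248   19.        ]
tab [187.35714286 175.57142857] 14 [601.8 193.4  16. ]
tab [212.18181818 184.45454545] 11 [570.3 102.4  16. ]
tab [176. 200.] 9 [511.2 230.7  16. ]
tab [201.9 209.8] 10 [477.1 136.4  16. ]
rim 403 [ 502.4 -196.   134.5]
rim c 503.1815490722656 -195.15679931640625 69.38409423828125
[ 505.65477178 -202.68084254  132.93407947]
arc [305.5042735  183.21367521] 117 [ 554.5 -221.6  135. ]
arc [283.0776699  190.41747573] 103 [ 528.6 -146.2  135. ]
arc [327.75862069 186.31034483] 29 [ 545.  -296.4  135. ]
arc [313.22727273 206.46363636] 110 [ 475.6 -247.   135. ]
arc [289.99130435 213.22608696] 115 [ 451.6 -169.4  135. ]
arc [312.5 223.5] 12 [ 418.3 -244.1  135. ]
```

View pics/crop.png

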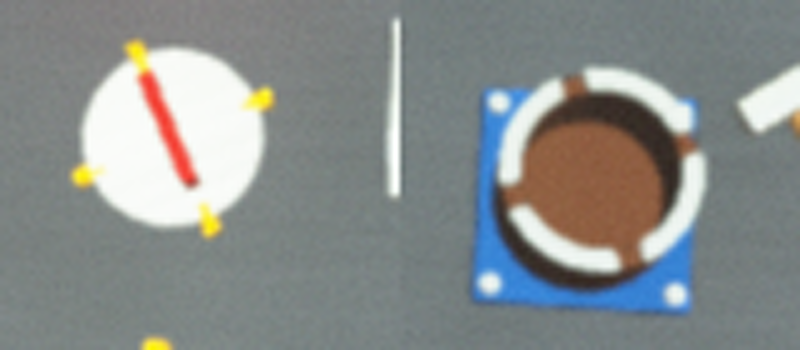

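The crop confirms it: small grey lid, centre about (540,166), handle at 24.7°. The pot centre is about (502.6,-196), with notches at about 17.7° mod 90. Now I'll travel to above the lid.

Emit:
step_arm([
  {"slide": [0.25, 0.5, 0], "yaw": 0},
  {"slide": [0.5, 1, 0], "yaw": 0},
  {"slide": [0.5, 1, 0], "yaw": 0},
  {"slide": [0.5, 1, 0], "yaw": 0},
  {"slide": [0.5, 1, 0], "yaw": 0},
  {"slide": [0.5, 1, 0], "yaw": 0},
  {"slide": [0.5, 1, 0], "yaw": 0},
  {"slide": [0.5, 1, 0], "yaw": 0},
  {"slide": [0.5, 1, 0], "yaw": 0},
  {"slide": [0.5, 1, 0], "yaw": 0},
  {"slide": [0.5, 1, 0], "yaw": 0},
  {"slide": [0.5, 1, 0], "yaw": 0},
  {"slide": [0.5, 1, 0], "yaw": 0},
  {"slide": [0.5, 1, 0], "yaw": 0},
  {"slide": [0.5, 1, 0], "yaw": 0},
  {"slide": [0.5, 1, 0], "yaw": 0},
  {"slide": [0.5, 1, 0], "yaw": 0},
  {"slide": [0.5, 1, 0], "yaw": 0},
  {"slide": [0.5, 1, 0], "yaw": 0},
  {"slide": [0.5, 1, 0], "yaw": 0},
], hand=1)

```text
clock: 2.1
tcp_pos: [434.9, -22.1, 230.9]
tool_rot: [[-0.0, 0.228, -0.974], [0.0, -0.974, -0.228], [-1.0, -0.0, 0.0]]
wrist_force: [0.4, -0.1, -0.1]
width: 85.4
```

Emit:
step_arm([
  {"slide": [0.5, 0.9, -0.2], "yaw": 0.4},
  {"slide": [0.5, 0.9, -0.2], "yaw": 0.4},
  {"slide": [0.5, 0.9, -0.2], "yaw": 0.4},
  {"slide": [0.5, 0.9, -0.2], "yaw": 0.4},
  {"slide": [0.5, 0.9, -0.2], "yaw": 0.4},
  {"slide": [0.5, 0.9, -0.2], "yaw": 0.3},
  {"slide": [0.3, 0.6, -0.2], "yaw": 0},
  {"slide": [0.2, 0.3, -0.1], "yaw": 0},
  {"slide": [0, 0, 0], "yaw": 0},
  {"slide": [0, 0, 0], "yaw": 0},
  {"slide": [0, 0, 0], "yaw": 0},
])

```text
clock: 3.2
tcp_pos: [539.6, 164.5, 186.5]
tool_rot: [[-0.0, 0.416, -0.909], [-0.0, -0.909, -0.416], [-1.0, 0.0, 0.0]]
wrist_force: [-0.7, -0.4, 0.9]
width: 85.2
```

Run:
```python
from h import *
s=snap('wrist'); save(s['img'],'w1.png',1.3); st=bot.read_state(); print(st['tcp_pos'],np.degrees(np.arctan2(st['tool_rot'][1,1],st['tool_rot'][0,1])),st['joint_pos'],st['wrist_force'],st['clock'])
W=cloud(s); im=s['img'].astype(int); r,g,b=im[...,0],im[...,1],im[...,2]
P=W[(r>130)&(g<70)&(b<70)]; P=P[(P[:,2]>58)&(P[:,2]<70)]; 
if len(P)>20:
    rr=cv2.minAreaRect(P[:,:2].astype(np.float32)); print(len(P),rr,P.mean(0)); _,_,V=np.linalg.svd((P-P.mean(0))[:,:2],full_matrices=False); print(np.degrees(np.arctan2(V[0,1],V[0,0])))
```

```text
[539.75233181 164.51209696 186.67874868] -65.39766176385156 [ 1.71617467e-01  1.31179998e-01  1.79939431e+00 -2.86020712e-04
  1.21071886e+00  1.31312269e+00] [-0.35414971 -0.18304754 -0.59290311] 3.25
57 ((702.3148803710938, 204.4578857421875), (8.974637031555176, 20.219181060791016), 27.037485122680664) [700.93704989 206.92854357  60.66335405]
-63.65146352518519
```

View pics/w1.png

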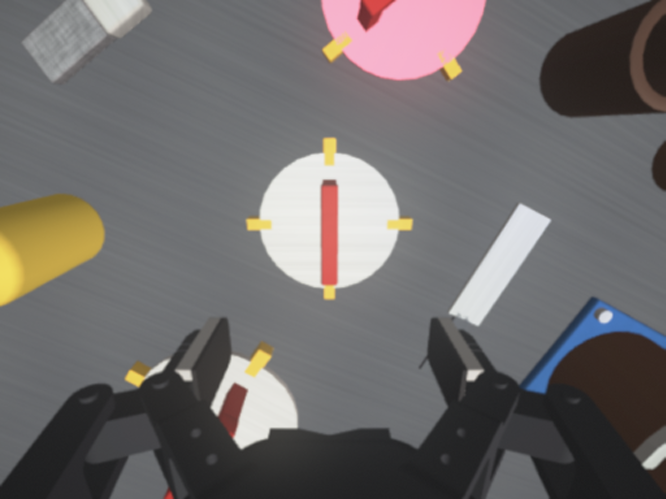

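Wrist view: the lid is centred at (330,224), its handle upright from (329,185) to (329,284), so the yaw matches. I'll refine the centre.

Run:
```python
from h import *
s=load('wrist'); f=lambda u,v,z: onplane(s,u/1.3,v/1.3,z)
t=[f(258,224,17),f(400,224,17),f(330,151,17),f(329,293,17)]; print(np.mean(t,0)); print(t)
e=[f(329,187,63),f(329,284,63)]; print(np.mean(e,0),e)
W=cloud(s); print(W[172,int(290/1.3)],W[180,253])
```

```text
[542.30737814 165.82024326  17.        ]
[array([516.17524647, 225.91572679,  17.        ]), array([570.55151528, 107.1650757 ,  17.        ]), array([602.60468122, 192.7363794 ,  17.        ]), array([479.8980696 , 137.46379117,  17.        ])]
[543.83299612 166.79165482  63.        ] [array([580.22878015, 183.46714297,  63.        ]), array([507.43721208, 150.11616667,  63.        ])]
[528.68098878 199.33684745  16.82048256] [546.20972068 167.96703302  61.58789421]
```

Emit:
step_arm([
  {"slide": [0.06, 0.05, -0.5], "yaw": 0},
  {"slide": [0, 0, -0.7], "yaw": 0},
  {"slide": [0, 0, -0.7], "yaw": 0},
  {"slide": [0, 0, -0.7], "yaw": 0},
  {"slide": [0, 0, -0.7], "yaw": 0},
  {"slide": [0, 0, -0.6], "yaw": 0},
  {"slide": [0, 0, -0.5], "yaw": 0},
  {"slide": [0, 0, -0.3], "yaw": 0},
  {"slide": [0, 0, -0.2], "yaw": 0},
  {"slide": [0, 0, 0], "yaw": 0},
  {"slide": [0, 0, 0], "yaw": 0},
])

```text
clock: 4.35
tcp_pos: [542.3, 167.1, 39.9]
tool_rot: [[0.001, 0.417, -0.909], [0.0, -0.909, -0.417], [-1.0, 0.0, -0.001]]
wrist_force: [0.5, -0.1, -1.2]
width: 84.9
```

Emit:
step_arm([
  {"slide": [0, 0, 0], "yaw": 0},
  {"slide": [0, 0, 0], "yaw": 0},
  {"slide": [0, 0, 0], "yaw": 0},
  {"slide": [0, 0, 0], "yaw": 0},
  {"slide": [0, 0, 0], "yaw": 0},
  {"slide": [0, 0, 0], "yaw": 0},
  {"slide": [0, 0, 0], "yaw": 0},
  {"slide": [0, 0, 0], "yaw": 0},
  {"slide": [0, 0, 0], "yaw": 0},
  {"slide": [0, 0, 0], "yaw": 0},
], hand=0, squeeze=60)

```text
clock: 5.35
tcp_pos: [542.2, 166.6, 39.7]
tool_rot: [[0.001, 0.417, -0.909], [-0.001, -0.909, -0.417], [-1.0, 0.001, -0.001]]
wrist_force: [0.9, -3.9, 3.4]
width: 13.0
```

Emit:
step_arm([
  {"slide": [0, 0, 0.2], "yaw": 0},
  {"slide": [0, 0, 0.4], "yaw": 0},
  {"slide": [0, 0, 0.6], "yaw": 0},
  {"slide": [0, 0, 0.7], "yaw": 0},
  {"slide": [0, 0, 0.7], "yaw": 0},
  {"slide": [0, 0, 0.7], "yaw": 0},
  {"slide": [0, 0, 0.7], "yaw": 0},
  {"slide": [0, 0, 0.7], "yaw": 0},
  {"slide": [0, 0, 0.7], "yaw": 0},
  {"slide": [0, 0, 0.4], "yaw": 0},
  {"slide": [0, 0, 0.2], "yaw": 0},
  {"slide": [0, 0, 0], "yaw": 0},
])

```text
clock: 6.55
tcp_pos: [541.6, 167.2, 219.5]
tool_rot: [[0.0, 0.417, -0.909], [0.0, -0.909, -0.417], [-1.0, -0.0, -0.001]]
wrist_force: [0.5, 0.3, -6.4]
width: 12.7
```

Emit:
step_arm([
  {"slide": [0, -0.3, 0], "yaw": 0},
  {"slide": [-0.1, -0.7, 0], "yaw": 0},
  {"slide": [-0.1, -1, 0], "yaw": 0},
  {"slide": [-0.1, -1, 0], "yaw": -0.2},
  {"slide": [-0.1, -1, 0], "yaw": -0.2},
  {"slide": [-0.1, -1, 0], "yaw": -0.2},
  {"slide": [-0.1, -1, 0], "yaw": -0.2},
  {"slide": [-0.1, -1, 0], "yaw": -0.2},
  {"slide": [-0.1, -1, 0], "yaw": -0.2},
  {"slide": [-0.1, -1, 0], "yaw": -0.2},
  {"slide": [-0.1, -1, 0], "yaw": 0},
  {"slide": [-0.1, -0.9, 0], "yaw": 0},
  {"slide": [-0.1, -0.7, 0], "yaw": 0},
  {"slide": [-0.1, -0.4, 0], "yaw": 0},
  {"slide": [0, -0.1, 0], "yaw": 0},
  {"slide": [0, 0, 0], "yaw": 0},
  {"slide": [0, 0, 0], "yaw": 0},
  {"slide": [0, 0, 0], "yaw": 0},
])

```text
clock: 8.35
tcp_pos: [502.8, -195.0, 219.2]
tool_rot: [[-0.0, 0.305, -0.952], [0.001, -0.952, -0.305], [-1.0, -0.001, 0.0]]
wrist_force: [-0.8, 0.3, -5.2]
width: 12.9
```

Run:
```python
from h import *
st=bot.read_state(); print(st['tcp_pos'],np.degrees(np.arctan2(st['tool_rot'][1,1],st['tool_rot'][0,1])),st['wrist_force'],st['moment'],st['clock'],st['width'])
a=snap('scene')['img']; b=snap('wrist')['img']
save(np.hstack([cv2.resize(a[110:260,150:320],(400,353)),cv2.resize(b,(400,353))]),'hold.png')
```

```text
[ 502.77720083 -195.00439233  219.15593827] -72.25734311492313 [-0.78945798  0.30714548 -5.22513913] [ 0.00024094 -0.05356941 -0.00479707] 8.35 12.907528325769945
```

View pics/hold.png

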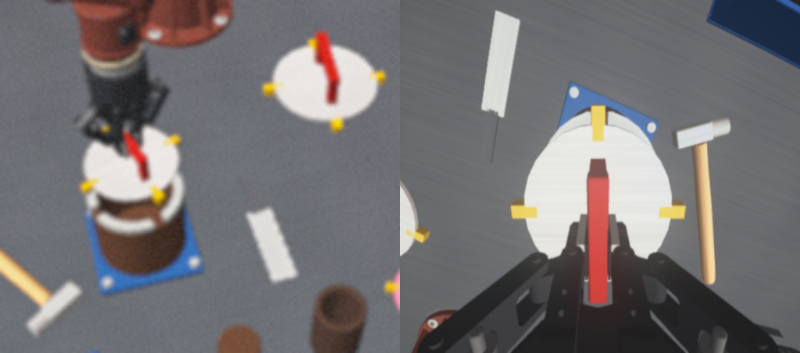

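Run:
```python
from h import *
s=load('wrist'); im=s['img'].astype(int); r,g,b=im[...,0],im[...,1],im[...,2]; W=cloud(s)
y=(r>180)&(g>130)&(b<110); n,lab,st,ce=cv2.connectedComponentsWithStats(y.astype(np.uint8))
for i in range(1,n):
    if st[i,4]>40:
        P=W[lab==i]; print(st[i],ce[i].round(1),np.nanmedian(P,0).round(1)); print(onplane(s,*ce[i],195).round(1), P[np.nanargmax(np.linalg.norm(P[:,:2]-[502.8,-195],axis=1))].round(1))
for p in [(230,255),(230,225),(290,225),(190,255),(320,255)]: print(p,W[p[1],p[0]].round(1),im[p[1],p[0]])
P=W[(r>200)&(abs(r-g)<20)&(W[...,2]>170)&(W[...,2]<215)]; print(len(P)); 
A=np.c_[P[:,:2]-[502.8,-195],np.ones(len(P))]; print('plane',np.linalg.lstsq(A,P[:,2],rcond=None)[0])
```

```text
[245 115  18  32 437] [253.5 127.4] [ 569.  -173.9  197.2]
[ 568.6 -173.7  195. ] [ 574.3 -167.2  197.5]
[142 223  32  15 359] [155.3 230.1] [ 484.1 -129.8  197.1]
[ 482.4 -130.3  195. ] [347.7 -71.4  -1.4]
[334 223  32  15 347] [351.8 230.2] [ 524.  -258.7  197.1]
[ 523.7 -259.2  195. ] [ 447.8 -386.8   -3.1]
[ 18 251  18  13 121] [ 25.6 257.4] [273.2  89.   25.2]
[429.9 -42.  195. ] [241.  118.   -1.5]
(230, 255) [ 511.1 -180.   245.9] [115 109 105]
(230, 225) [ 503.1 -178.1  197.1] [232 232 227]
(290, 225) [ 515.6 -216.4  197.7] [230 230 227]
(190, 255) [ 471.8 -157.8  196.6] [227 226 221]
(320, 255) [ 500.2 -244.5  197.5] [225 226 222]
16904
plane [ 1.99767183e-03 -2.41666464e-04  1.97249422e+02]
```

Emit:
step_arm([
  {"slide": [0.03, -0.03, -0.2], "yaw": 0},
  {"slide": [0, 0, -0.3], "yaw": 0},
  {"slide": [0, 0, -0.3], "yaw": 0},
  {"slide": [0, 0, -0.3], "yaw": 0},
  {"slide": [0, 0, -0.2], "yaw": 0},
  {"slide": [0, 0, -0.1], "yaw": 0},
  {"slide": [0, 0, -0.1], "yaw": 0},
  {"slide": [0, 0, -0.1], "yaw": 0},
  {"slide": [0, 0, 0], "yaw": 0},
  {"slide": [0, 0, 0], "yaw": 0},
])

```text
clock: 9.45
tcp_pos: [503.8, -197.1, 171.6]
tool_rot: [[0.0, 0.303, -0.953], [-0.0, -0.953, -0.303], [-1.0, 0.0, -0.0]]
wrist_force: [0.3, -0.1, -6.7]
width: 12.9
```

Run:
```python
from h import *
st=bot.read_state(); print(st['tcp_pos'],st['wrist_force'],st['moment'],st['clock'])
```

```text
[ 503.75248931 -197.0873776   171.56050207] [ 0.32571839 -0.10742288 -6.65412889] [-0.02392892 -0.047932   -0.04591184] 9.45
```

Emit:
step_arm([
  {"slide": [0, 0, -0.06], "yaw": 0},
  {"slide": [0, 0, -0.06], "yaw": 0},
  {"slide": [0, 0, -0.06], "yaw": 0},
  {"slide": [0, 0, 0], "yaw": 0},
  {"slide": [0, 0, 0], "yaw": 0},
])

```text
clock: 9.95
tcp_pos: [503.5, -196.9, 165.8]
tool_rot: [[-0.0, 0.303, -0.953], [0.0, -0.953, -0.303], [-1.0, -0.0, 0.0]]
wrist_force: [0.0, 0.3, -5.4]
width: 12.6
```

Emit:
step_arm([
  {"slide": [0, 0, -0.04], "yaw": 0},
  {"slide": [0, 0, -0.04], "yaw": 0},
  {"slide": [0, 0, 0], "yaw": 0},
  {"slide": [0, 0, 0], "yaw": 0},
])

```text
clock: 10.35
tcp_pos: [503.5, -196.9, 163.4]
tool_rot: [[-0.0, 0.304, -0.953], [0.0, -0.953, -0.304], [-1.0, -0.0, 0.0]]
wrist_force: [-0.5, 0.2, -5.8]
width: 12.8
```

Emit:
step_arm([
  {"slide": [0, 0, -0.03], "yaw": 0},
  {"slide": [0, 0, 0], "yaw": 0},
  {"slide": [0, 0, 0], "yaw": 0},
])

```text
clock: 10.65
tcp_pos: [503.6, -197.0, 162.6]
tool_rot: [[-0.0, 0.303, -0.953], [0.0, -0.953, -0.303], [-1.0, -0.0, 0.0]]
wrist_force: [-0.2, -0.4, -6.4]
width: 13.0
```

Emit:
step_arm([
  {"slide": [0, 0, -0.03], "yaw": 0},
  {"slide": [0, 0, 0], "yaw": 0},
  {"slide": [0, 0, 0], "yaw": 0},
])

```text
clock: 10.95
tcp_pos: [503.5, -197.0, 161.7]
tool_rot: [[-0.0, 0.303, -0.953], [0.0, -0.953, -0.303], [-1.0, -0.0, 0.0]]
wrist_force: [-0.2, 0.4, -5.7]
width: 13.1
```

Emit:
step_arm([
  {"slide": [0, 0, -0.03], "yaw": 0},
  {"slide": [0, 0, 0], "yaw": 0},
  {"slide": [0, 0, 0], "yaw": 0},
])

```text
clock: 11.25
tcp_pos: [503.6, -196.9, 160.7]
tool_rot: [[-0.0, 0.303, -0.953], [0.0, -0.953, -0.303], [-1.0, -0.0, 0.0]]
wrist_force: [0.8, 0.6, -6.1]
width: 12.9
```

Emit:
step_arm([
  {"slide": [0, 0, -0.03], "yaw": 0},
  {"slide": [0, 0, 0], "yaw": 0},
  {"slide": [0, 0, 0], "yaw": 0},
])

```text
clock: 11.55
tcp_pos: [503.6, -197.0, 160.7]
tool_rot: [[-0.0, 0.304, -0.953], [-0.0, -0.953, -0.304], [-1.0, 0.0, 0.0]]
wrist_force: [-2.4, 2.1, 0.9]
width: 12.7
```

Run:
```python
from h import *
a=snap('scene')['img']; b=snap('wrist')['img']; s=load('wrist')
save(np.hstack([cv2.resize(a[150:240,170:260],(400,400)),cv2.resize(b[60:330,100:400],(400,400))]),'seat.png')
im=b.astype(int); W=cloud(s); r,g,bb=im[...,0],im[...,1],im[...,2]
P=W[(r>200)&(abs(r-g)<20)&(W[...,2]>125)&(W[...,2]<160)]; print(np.nanpercentile(P[:,2],[5,25,50,75,95]))
```

```text
[133.89224925 138.1819639  138.67136113 139.1106029  139.71831734]
```

View pics/seat.png

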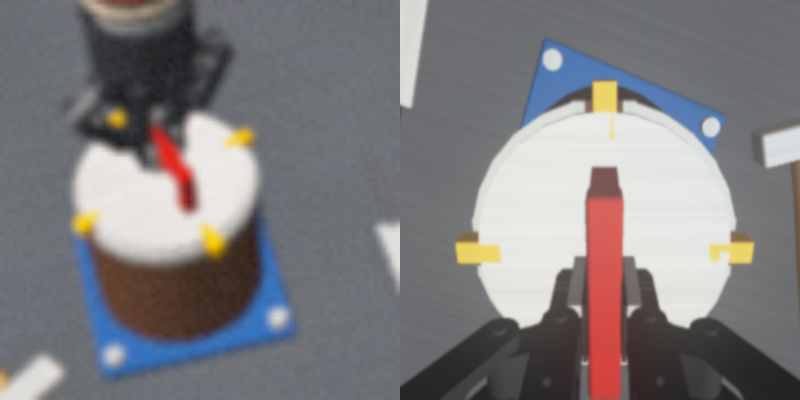

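Contact came at TCP z 160.7, with the load off the wrist. The image shows the flange flush and the tabs in the notches (right pane: 604,95; 476,250; 732,250). I'll let go and rise.

Emit:
step_arm([
  {"slide": [0, 0, 0], "yaw": 0},
  {"slide": [0, 0, 0], "yaw": 0},
  {"slide": [0, 0, 0], "yaw": 0},
  {"slide": [0, 0, 0], "yaw": 0},
  {"slide": [0, 0, 0], "yaw": 0},
  {"slide": [0, 0, 0], "yaw": 0},
  {"slide": [0, 0, 0], "yaw": 0},
  {"slide": [0, 0, 0], "yaw": 0},
], hand=1)

```text
clock: 12.45
tcp_pos: [503.6, -197.0, 159.9]
tool_rot: [[0.0, 0.303, -0.953], [-0.0, -0.953, -0.303], [-1.0, 0.0, -0.0]]
wrist_force: [-0.5, -0.1, 0.1]
width: 85.4
```

Emit:
step_arm([
  {"slide": [0, 0, 0.2], "yaw": 0},
  {"slide": [0, 0, 0.5], "yaw": 0},
  {"slide": [0, 0, 0.7], "yaw": 0},
  {"slide": [0, 0, 0.7], "yaw": 0},
  {"slide": [0, 0, 0.7], "yaw": 0},
  {"slide": [0, 0, 0.7], "yaw": 0},
  {"slide": [0, 0, 0.7], "yaw": 0},
  {"slide": [-0.4, -0.5, 0], "yaw": 0},
  {"slide": [-0.5, -0.9, 0], "yaw": 0},
  {"slide": [-0.5, -0.9, 0], "yaw": 0},
  {"slide": [-0.5, -0.9, 0], "yaw": 0},
  {"slide": [-0.5, -0.9, 0], "yaw": 0},
  {"slide": [-0.5, -0.9, 0], "yaw": 0},
  {"slide": [-0.5, -0.9, 0], "yaw": 0},
  {"slide": [-0.3, -0.5, 0], "yaw": 0},
  {"slide": [0, 0, 0], "yaw": 0},
  {"slide": [0, 0, 0], "yaw": 0},
])

```text
clock: 14.15
tcp_pos: [392.8, -389.0, 287.0]
tool_rot: [[0.001, 0.303, -0.953], [-0.0, -0.953, -0.303], [-1.0, 0.001, -0.001]]
wrist_force: [1.0, 0.6, -0.1]
width: 85.5
```

```bash
cp top.pkl top0.pkl
python3 - <<'E'
from h import *
t=snap('top'); a=snap('scene')['img']; b=t['img']
save(np.hstack([cv2.resize(a[150:240,170:260],(400,400),interpolation=2),cv2.resize(b[160:240,255:335],(400,400),interpolation=2)]),'end.png')
W=cloud(t); v,u=np.mgrid[:384,:512]; im=b.astype(int); r,g,bb=im[...,0],im[...,1],im[...,2]
m=(u>262)&(u<330)&(v>172)&(v<232)
fl=m&(abs(r-g)<20)&(r>170)&(W[...,2]>128)&(W[...,2]<150); P=W[fl]; c=P[:,:2].mean(0); print(len(P),c,np.nanmedian(P[:,2]))
A=np.c_[P[:,:2]-c,np.ones(len(P))]; print('plane',np.linalg.lstsq(A,P[:,2],rcond=None)[0])
y=m&(r>180)&(g>130)&(bb<100); n,l,st,ce=cv2.connectedComponentsWithStats(y.astype(np.uint8)); T=[onplane(t,*ce[i],138) for i in range(1,n) if st[i,4]>4]; print(np.round(T,1),np.mean(T,0))
d=abs(im-load('top0')['img'].astype(int)).sum(-1)>120; n,l,st,ce=cv2.connectedComponentsWithStats(d.astype(np.uint8)); print([x.tolist() for x in st[1:] if x[4]>40])
E
```

```text
1138 [ 500.294434   -195.26514034] 139.42207600476652
plane [ 5.14376638e-03 -1.77424301e-03  1.39306003e+02]
[[ 569.7 -174.6  138. ]
 [ 523.2 -263.7  138. ]
 [ 480.5 -129.2  138. ]
 [ 435.  -217.6  138. ]] [ 502.11230506 -196.27316567  138.        ]
[[174, 173, 41, 40, 1099], [276, 177, 45, 44, 984], [214, 184, 212, 200, 8869], [207, 271, 78, 44, 1583], [142, 285, 74, 99, 4664], [263, 293, 246, 91, 11996], [212, 336, 18, 19, 118]]
```

View pics/end.png

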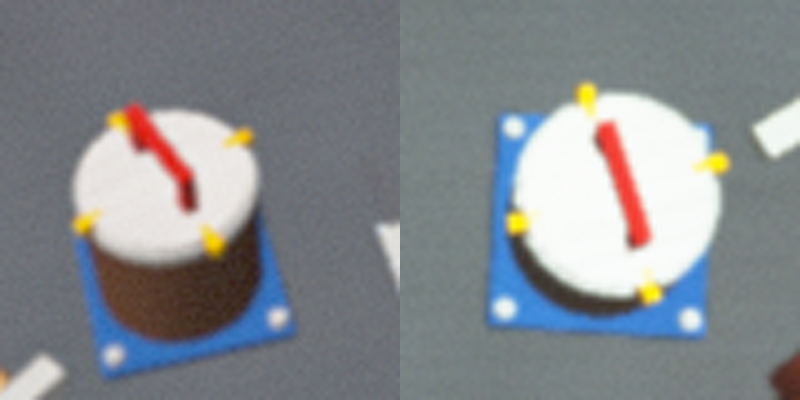

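```bash
python3 -c "
from station import bot
print(bot.sign_off())"
```

```text
the job is handed in; nothing more can be done
None
```

The lid is on the notched pot with all four tabs down in the notches. I let go of it and handed the job in at about 14 s of the 51 s allowed.

I chose the small grey lid over the large grey one and the pink one. I gripped its bar handle, turned it about 7° to match the notches seen from above, and lowered it until it rested. It went straight in, so I didn't have to search by feel.

**Last checks:**
- **Height and level:** the flange top measured 139.4 mm, against 140 mm if fully seated. The tilt was about 0.005 rad (limit 0.04).
- **Centring:** the middle of the tabs was within about 0.6 mm of the measured pot centre. The average of the visible flange points was about 2 mm off in x, but the bar hides part of the flange, so I trusted the tabs.
- **Contact:** the wrist force was near zero after release, and the gripper was well clear of everything.
- **Bystanders:** comparing top views before and after, I saw changes only where the lid had been, at the pot, and in areas the arm covered or uncovered. The largest of those areas may take in part of the hammer, and I did not measure the bystanders' positions one by one. The lid and fingers travelled high above them, and I felt no unexpected contact.

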